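# Store a keyed lathe adapter in the push-latch drawer

### The arm

A 6-joint arm with a two-finger parallel gripper is mounted at the origin on the work surface. World frame = base frame: x ahead of the robot, y to its left, z up, the work surface at z = 0. Lengths are in m, angles in degrees, forces in N, time in s.
With the tool pointing down it reaches from about 0.4 to 0.825 m from the base axis. Payload 7 kg.
Tool frame: the origin (TCP) lies at the very end of the fingers, on their centre line; the grasp point (between the pads) lies 19 mm behind it; y points along the fingers, x is the direction in which the jaws open and shut, and the axes are right-handed (so a half turn about y gives the same grasp; the last joint's range is limited). The gripper opens to 88 mm and grips with 3 to 60 N. Pads are 19 mm wide; open, the fingers measure 130 mm over their backs; the gripper's body (78 mm by 193 mm) begins 47 mm behind the grasp point.
Start: joints at [-58.722, 20.546, 0.682, 0, -70.136, -16.507], TCP at [0.172, -0.653, 0.227] pointing down, gripper open.
Joint ranges: [-176.03, 176.03], [-82.01, 121.73], [-58.28, 71.71], [-173.87, 95.51], [-174.79, -0.11], [-173.66, 173.66]. Speed limits (degrees/s): [136.94, 136.94, 172.46, 180, 180, 180].

### API

Orientations are given as [roll, pitch, yaw] about the fixed x, y, z axes, in that order (R = Rz(yaw) Ry(pitch) Rx(roll)).
In Python, from plant import ctrl gives the robot as it stands.
- The arm moves only by the shell command python3 -m crank 'ROWS'. ROWS is JSON, a list that holds one entry, the list of rows, each a list of 5 numbers: the closure, from -1 (fully open) to 1 (shut), then the shift along the tool's x, y, z in mm, then the turn about the tool's y in rad. In form: [[[claw, x, y, z, turn], ...]]. A call has 1 to 12 rows; each row is the pose to reach, as a shift and turn from the pose commanded when the call began, along the tool's axes at that moment; what a row does not reach only later rows make up. A row lasts 1/8 s, in which the tool goes at most 62.5 mm and 10.7 degrees, less where a joint would pass 70% of its speed; a pose out of reach is approached as far as the arm can. A call with a gripper value outside its range is refused whole. The fingers move at their own pace and stop on an object; the grip force is fixed at half the most. Time passes only in rows, so rows that repeat a pose let the fingers close. It gives the time, the measured TCP pose, the force and the opening at its end, in the units of the state.
- ctrl.get_obs(): the state, without advancing time (a new reading comes with each control period).
- ctrl.snapshot(name): name is "scene" or "top" or "wrist"; returns the picture (400x640x3 uint8, red, green, blue); there is no depth.
- ctrl.camera_model(name): a dict with "fx", "fy", "cx", "cy" (pixels), "origin" and "orientation" of the camera in the world; the wrist camera has in their place "hand_eye" (4x4, takes a point from camera to tool coordinates, whose origin is the TCP and whose axes are the tool frame's). Camera axes: x right, y down, z forward; pixel columns grow to the right and rows downward; lengths in m; the calibration is good to about 2 mm. The wrist camera is an equidistant fisheye: a pixel r from the principal point sees the ray r / f radians off the axis. A picture is of the moment at which its call begins: read the wrist's pose just before it. camera_model takes no time and is no camera call.
- ctrl.close_job(): hands the job in, once; it reports no verdict.
Trained networks look in the newest picture that a camera, given by its name, has taken for a name from the list of things; names that differ only in an ending like _2 or _b are one class to them, and where a whole thing is asked for, a point or a joint stands for the part that bears it (a point fixed in the world has none). Each returns a list of dicts, best first, with "confidence" (0 to 1); they miss things now and then, are a little off and sometimes report something else, mostly with a low value. They report only what shows in the picture. A call takes as long as a camera call. They do not tell look-alikes from the thing itself.
- ctrl.find_in(camera, name): "extent" ([left, top, width, height] in pixels, round what is visible of it).
The state is a dict: "clock": time; "joint_pos": joint angles; "qvel": joint speeds; "tau": joint torques, N m; "tool_pos": TCP position; "orientation": TCP orientation; "force": force on the tool from outside, world axes, zero at the start; "moment": the same for the moment, N m; "opening": finger opening in m.
Only numpy, scipy, OpenCV 4.12 (cv2) and the standard library are available. Lean on these libraries where they do the work, as an engineer would, in place of code of your own. Each camera call takes 0.05 s, during which the arm holds its last target.

### The job

Press the red latch button on the small blue cabinet so that its hidden drawer springs out. Stand the steel adapter with the yellow key rib in the drawer's round seat, turning it under light pressure until the rib drops into the yellow-marked slot and it sits fully home (do not drop it in or ram it), and let go of it. Then push the drawer shut until the latch catches and it stays closed, with the adapter still seated; never tip the adapter over and leave the other things where they are.

Things in the scene. Friction and masses are not known exactly. Their poses are not given: they have to be found in the camera images.
- cabinet: Low blue steel cabinet fixed to the bench, 200 deep (x) x 210 wide (y) x 104 tall. Origin: centre of its underside. Its -x side is the drawer side; +z up. The drawer slides out along the cabinet's -x.
- button_top (a point): Centre of the top of the red round push button (32 across, 24 above the cabinet's top, in a dark ring 6 high) near the cabinet's front left corner. Pressed straight down it moves up to 14 mm against a spring (2 N at rest, 4.5 N fully down); the drawer is let go after about 11 mm. It springs back up when released.
- latch (a joint): Travel of the red button: 0 up, 0.014 m fully pressed. It dips by itself for a moment while the drawer is pushed shut over the catch.
- drawer (a joint): How far the drawer is out: 0 latched, 0.125 m fully out. Once unlatched, a damped spring (6 N shut, 3 N fully out) pushes it out in 1 to 1.5 s and keeps it out. To shut it, push the front panel squarely towards the cabinet (5 to 15 N, 0.03 to 0.08 m/s) to 3 to 5 mm beyond 0 (hard stop at -0.006); the catch snaps up and on release it rests at about 0.
- drawer_front (a point): Centre of the outer face of the drawer's blank white front panel (200 wide, 86 tall, 12 thick, no handle; its top edge is 43 mm above this point and 12 mm below the cabinet's top). Moves with the drawer; axes as the cabinet's (the face looks to -x).
- seat (a point): Centre of the bottom of the seat in the drawer, 14 above the bench, 67 behind the front panel's outer face; moves with the drawer, axes as the cabinet's. The seat is an octagonal hole, 50 flat to flat, through a dark plate 20 thick, with a key slot 17 wide towards the drawer front (-x), ending 36 from the centre, yellow on both sides. Drawer inside: 134 wide, side walls 36 above this point.
- adapter: Loose steel part on end, 62 tall, 0.3 to 0.6 kg. Origin: centre of underside, z up. Body 46 across, 30 high, tapered foot; dark round neck 30 across from 30 to 62 high (grip there). Yellow rib on the -x side, 12 wide, to 34 from the axis, 10 to 30 high. Rib off the slot: it rests 10 mm too high on the plate. Yaw equal to the seat's (within 5 degrees): it drops home, origin on seat.
- plain_plug: Look-alike of the adapter with a copper-coloured neck and no rib; origin at the centre of its underside. Leave alone.
- insert_box: Orange box 60 x 80 x 25 lying on the cabinet's top, near its back. Leave alone.
- oil_can: Upright can with yellow label, 56 mm across, 120 tall. Leave alone.
- chuck_key: Steel T-shaped chuck key lying flat, 125 long. Leave alone.
- wrench: Wrench lying flat, 160 long. Leave alone.
- chip_brush: Brush lying flat, 170 long. Leave alone.
- bar_stock: Square brass bar 150 x 30 x 30 lying flat. Leave alone.
Mind the look-alikes: they are no part of the job. Leave any green or purple look-alike of the adapter alone.

How it is judged:
By the outcome, as a careful person would: the job done as asked, in the order asked, and still so for the second after the job is handed in, with the robot touching nothing.
It also fails if it takes over 72 s, if anything falls off the work surface, if the arm or the gripper's body presses on something with over 40 N, if the wrist force passes 120 N, or if a joint passes its speed limit or range.

## Working session

There is one attempt and no reset: what is moved stays moved. The work goes in short steps, Python scripts to look and compute and a shell command to move; the robot and the scene stay as the last step left them, time stands still between calls to the robot, and variables do not carry over. Pictures are saved under pics/ and viewed, and the job is handed in when it is done.

```bash
ls; mkdir -p pics; python3 - <<'E'
from plant import ctrl
import cv2
print(ctrl.get_obs())
for n in ("scene","top","wrist"):
    im=ctrl.snapshot(n); cv2.imwrite(f"pics/{n}0.png",im[:,:,::-1])
    print(n,ctrl.camera_model(n))
E
```

```text
pics
{'clock': 0.0, 'joint_pos': array([-5.87212743e+01,  2.05909285e+01,  6.33193796e-01, -2.15652009e-02,
       -7.01372651e+01, -1.65051227e+01]), 'qvel': array([ 0.01374807,  0.01159786, -0.02365985,  0.0304093 ,  0.00792578,
        0.02362394]), 'tau': array([-1.02944472e-03, -5.82719135e+01,  2.93062520e+01,  6.99750960e+00,
        7.18108247e-03, -1.74042757e-04]), 'tool_pos': array([ 0.17195257, -0.65220441,  0.22561947]), 'orientation': array([-8.99924449e+01, -9.68452634e-02,  1.04766253e+02]), 'force': array([0.33051821, 0.06496691, 0.10274325]), 'moment': array([-0.01114558,  0.00626079,  0.02876466]), 'opening': 0.08754519592762396}
scene {'fx': 469.9664600097474, 'fy': 469.9664600097474, 'cx': 311.5577370575905, 'cy': 204.36563299397193, 'origin': array([1.16619001, 0.5717604 , 1.21873838]), 'orientation': array([-142.2255172 ,   -0.45692632,  135.24309617])}
top {'fx': 433.69216418847043, 'fy': 433.69216418847043, 'cx': 317.3241391741067, 'cy': 202.32556052453998, 'origin': array([ 0.41259857, -0.00874345,  1.18399066]), 'orientation': array([-170.65585025,    0.30229003,  -88.49328884])}
wrist {'fx': 309.70691628693146, 'fy': 309.70691628693146, 'cx': 323.52955817935884, 'cy': 197.48154353313632, 'hand_eye': array([[ 9.99998105e-01,  1.82069733e-03, -6.89471189e-04,
         1.03817199e-03],
       [ 1.15163951e-03, -2.67657060e-01,  9.63513556e-01,
        -1.58473191e-01],
       [ 1.56972472e-03, -9.63512524e-01, -2.67658649e-01,
         7.34892451e-02],
       [ 0.00000000e+00,  0.00000000e+00,  0.00000000e+00,
         1.00000000e+00]])}
```

View pics/scene0.png

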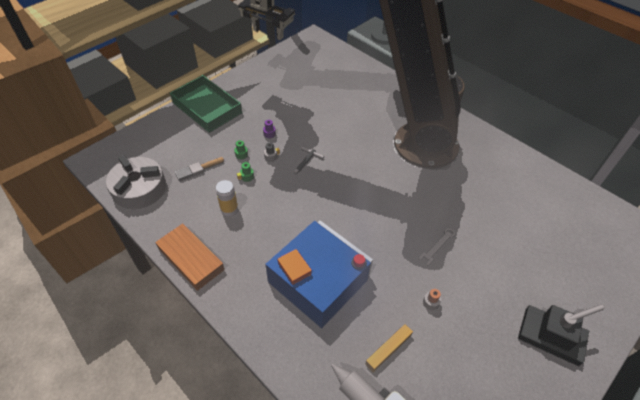

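View pics/top0.png

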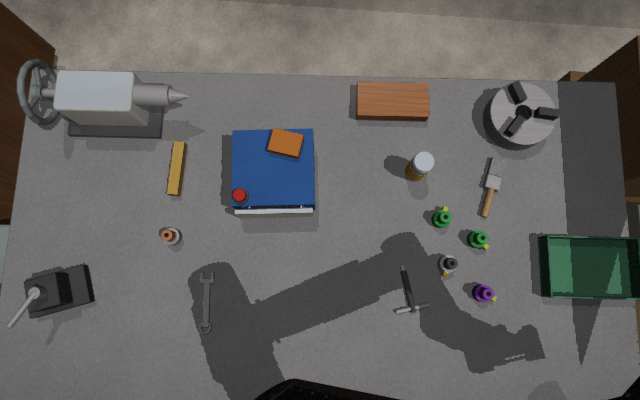

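View pics/wrist0.png

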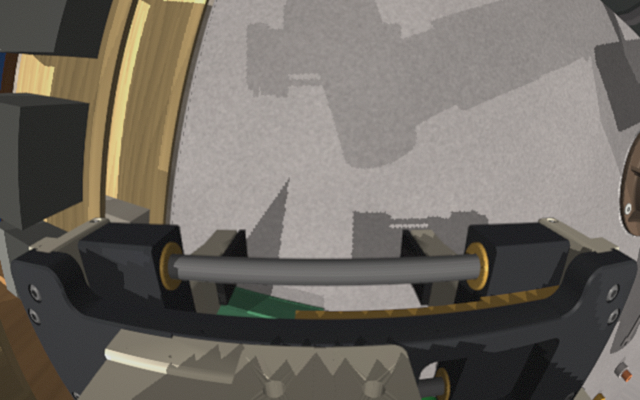

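The top picture shows the cabinet at about (273,170), with its white front at the lower edge (273,210) and the red button at (239,195). The grey adapter with a dark neck and yellow rib is at (448,264). The green and purple look-alikes stand around it at (442,218), (479,240) and (485,292). The copper-necked plug is at (170,236).

```bash
cat > h.py <<'E'
import numpy as np, cv2
from scipy.spatial.transform import Rotation as R
from plant import ctrl
def rot(o): return R.from_euler('xyz',o,degrees=True).as_matrix()
def ray(cam,u,v,obs=None):
    m=ctrl.camera_model(cam)
    x,y=(u-m['cx'])/m['fx'],(v-m['cy'])/m['fy']
    if cam!='wrist':
        d=rot(m['orientation'])@np.array([x,y,1.]); return m['origin'],d/np.linalg.norm(d)
    r=np.hypot(x,y); d=np.array([x/r*np.sin(r),y/r*np.sin(r),np.cos(r)]) if r>1e-9 else np.array([0,0,1.])
    H=m['hand_eye']; T=rot(obs['orientation'])
    return obs['tool_pos']+T@H[:3,3], T@(H[:3,:3]@d)
def atz(cam,u,v,z,obs=None):
    o,d=ray(cam,u,v,obs); return o+d*(z-o[2])/d[2]
def tri(rays):
    A=np.zeros((3,3));b=np.zeros(3)
    for o,d in rays:
        P=np.eye(3)-np.outer(d,d);A+=P;b+=P@o
    p=np.linalg.solve(A,b)
    return p,[round(float(np.linalg.norm((np.eye(3)-np.outer(d,d))@(p-o)))*1e3,1) for o,d in rays]
def proj(cam,p,obs=None):
    m=ctrl.camera_model(cam)
    if cam!='wrist':
        c=rot(m['orientation']).T@(np.asarray(p)-m['origin']); return m['fx']*c[0]/c[2]+m['cx'],m['fy']*c[1]/c[2]+m['cy']
    H=m['hand_eye'];c=H[:3,:3].T@(rot(obs['orientation']).T@(np.asarray(p)-obs['tool_pos'])-H[:3,3])
    r=np.hypot(c[0],c[1]);t=np.arctan2(r,c[2]);return m['fx']*c[0]/r*t+m['cx'],m['fy']*c[1]/r*t+m['cy']
def snap(cam,name):
    o=ctrl.get_obs(); im=ctrl.snapshot(cam); cv2.imwrite('pics/'+name+'.png',im[:,:,::-1]); return o,im
E
python3 - <<'E'
from h import *
np.set_printoptions(precision=4,suppress=True)
for n in ("adapter","button_top","cabinet"):
    for c in ("top","scene"):
        print(n,c,[(round(d['confidence'],2),np.round(d['extent'],1).tolist()) for d in ctrl.find_in(c,n)])
for n in("top","scene"):
    im=cv2.imread(f"pics/{n}0.png")
    cr={'top':[(410,190,100,120),(215,110,120,120)],'scene':[(220,110,80,80),(255,210,130,120)]}[n]
    out=[cv2.resize(im[y:y+h,x:x+w],(390,int(390*h/w)),interpolation=cv2.INTER_CUBIC) for x,y,w,h in cr]
    H=max(o.shape[0] for o in out); out=[cv2.copyMakeBorder(o,0,H-o.shape[0],0,0,0) for o in out]
    cv2.imwrite(f"pics/{n}0c.png",np.hstack(out))
print(ctrl.get_obs()['clock'])
E
```

```text
adapter top [(0.82, [466.2, 230.3, 23.8, 16.4]), (0.79, [429.4, 208.9, 17.7, 18.5]), (0.65, [473.5, 284.0, 20.8, 18.4]), (0.62, [438.2, 251.3, 20.9, 28.2])]
adapter scene [(0.6, [263.2, 142.2, 17.3, 17.4]), (0.6, [262.7, 121.1, 11.2, 18.2]), (0.51, [236.0, 143.5, 12.7, 16.1])]
button_top top []
button_top scene [(0.63, [354.5, 252.9, 7.9, 11.6])]
cabinet top [(0.6, [230.8, 130.8, 84.4, 86.8])]
cabinet scene [(0.59, [265.8, 221.0, 110.2, 109.3])]
0.45
```

View pics/top0c.png

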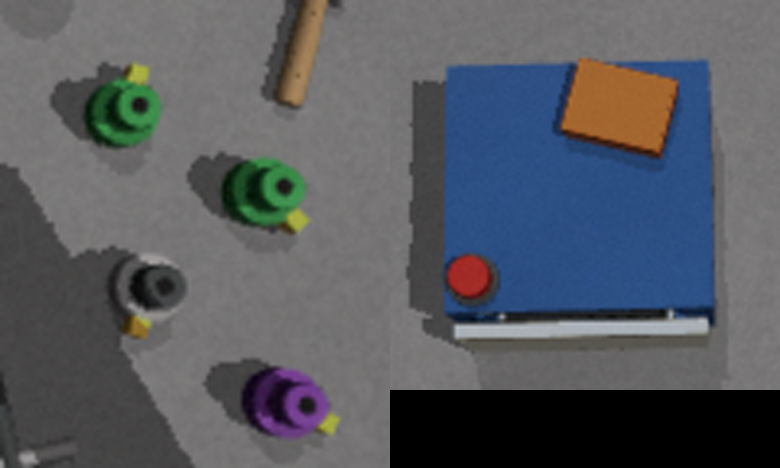

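View pics/scene0c.png

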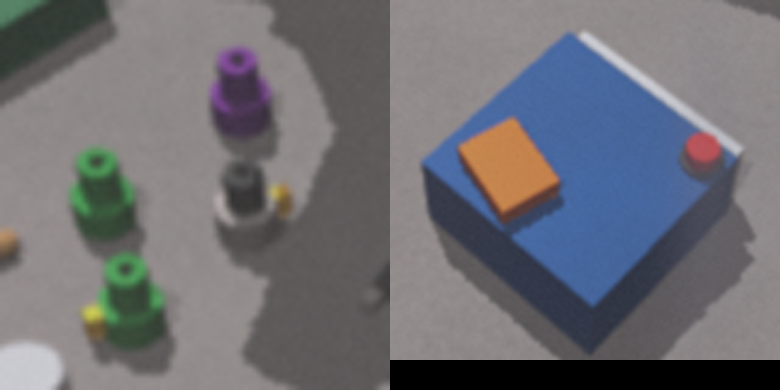

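```bash
python3 - <<'E'
from h import *
np.set_printoptions(precision=4,suppress=True)
T=lambda x,y:(410+x/3.9,190+y/3.9); T2=lambda x,y:(215+(x-390)/3.25,110+y/3.25)
S=lambda x,y:(220+x/4.875,110+y/4.875); S2=lambda x,y:(255+(x-390)/3,210+y/3)
for n,t,s in [("neck",T(163,286),S(243,172)),("rib",T(138,324),S(281,193)),("button",T2(469,276),S2(703,147)),
  ("cabBL",T2(446,67),S2(593,305)),("cabBR",T2(708,60),S2(423,162)),("cabFR",T2(713,306),S2(571,34)),("panR",T2(709,320),S2(583,33)),("panL",T2(455,324),S2(742,150))]:
    print(n,t,s,tri([ray('top',*t),ray('scene',*s)]))
print(atz('top',*T(163,286),.062),atz('top',*T(150,288),.03),atz('top',*T(138,324),.03),atz('top',*T2(469,276),.128))
print('panel',atz('top',*T2(455,340),.092),atz('top',*T2(708,332),.092))
print('cab',[atz('top',*T2(*c),.104) for c in((446,67),(708,60),(713,306))])
E
```

```text
neck (451.7948717948718, 263.3333333333333) (269.84615384615387, 145.28205128205127) (array([ 0.4472, -0.3467,  0.0572]), [1.0, 1.0])
rib (445.38461538461536, 273.0769230769231) (277.64102564102564, 149.5897435897436) (array([ 0.4218, -0.3383,  0.0243]), [1.9, 1.9])
button (239.30769230769232, 194.9230769230769) (359.3333333333333, 259.0) (array([0.6007, 0.1971, 0.1207]), [0.7, 0.7])
cabBL (232.23076923076923, 130.6153846153846) (322.6666666666667, 311.6666666666667) (array([0.7741, 0.2287, 0.1003]), [0.5, 0.5])
cabBR (312.8461538461538, 128.46153846153845) (266.0, 264.0) (array([0.7847, 0.0198, 0.099 ]), [1.7, 1.7])
cabFR (314.38461538461536, 204.15384615384616) (315.3333333333333, 221.33333333333334) (array([0.5851, 0.0109, 0.0961]), [2.3, 2.3])
panR (313.1538461538462, 208.46153846153845) (319.3333333333333, 221.0) (array([0.5739, 0.0148, 0.0912]), [3.6, 3.6])
panL (235.0, 209.69230769230768) (372.3333333333333, 260.0) (array([0.5654, 0.2133, 0.094 ]), [3.5, 3.5])
[ 0.4476 -0.3461  0.062 ] [ 0.4471 -0.3469  0.03  ] [ 0.4228 -0.3383  0.03  ] [0.5998 0.1951 0.128 ]
panel [0.5551 0.2102 0.092 ] [0.5665 0.0125 0.092 ]
cab [array([0.7732, 0.2275, 0.104 ]), array([0.7841, 0.0184, 0.104 ]), array([0.5852, 0.0089, 0.104 ])]
```

```bash
cat >> h.py <<'E'
def go(p,yaw=None,obs=None):
    o=obs or ctrl.get_obs(); T=rot(o['orientation']); s=T.T@(np.asarray(p)-o['tool_pos'])*1e3
    x=T[:,0]; y0=np.degrees(np.arctan2(x[1],x[0])); t=0 if yaw is None else np.radians(-((yaw-y0+180)%360-180))
    print('now',np.round(o['tool_pos'],4),'yaw',round(float(y0),2),'F',np.round(o['force'],1),'t',o['clock'],'-> shift mm',np.round(s,1),'turn',round(float(t),3),'n',round(float(np.linalg.norm(s)/62.5),1))
E
python3 - <<'E'
from h import *
go((.600,.196,.20),93)
o=ctrl.get_obs(); print(proj('wrist',o['tool_pos']+np.array([0,0,-.03]),o),proj('wrist',o['tool_pos'],o))
E
```

```text
now [ 0.1721 -0.6526  0.2265] yaw 104.77 F [0.6 0.3 0.2] t 0.45 -> shift mm [ 711.5   26.6 -630.1] turn 0.205 n 15.2
(np.float64(322.0893314765464), np.float64(228.70231032018458)) (np.float64(321.8008214792739), np.float64(248.03671851752097))
```

```bash
python3 -m crank '[[[1,20,0,-18,0],[1,60,0,-53,0],[1,105,0,-93,0.02],[1,150,0,-133,0.05],[1,195,0,-173,0.08],[1,240,0,-213,0.1],[1,285,0,-252,0.12],[1,330,0,-292,0.14],[1,375,0,-332,0.16],[1,420,0,-372,0.18],[1,465,0,-412,0.2],[1,510,0,-452,0.2]]]'
python3 - <<'E'
from h import *
go((.600,.196,.20),93)
E
```

```text
clock: 1.95
tool_pos: [0.4798, -0.0422, 0.2271]
orientation: [-90.1, -0.0, 93.3]
force: [1.6, -0.1, 0.6]
opening: -0.0001
now [ 0.4798 -0.0422  0.2271] yaw 93.32 F [ 1.6 -0.1  0.6] t 1.95 -> shift mm [ 230.9   27.4 -133.8] turn 0.006 n 4.3
```

```bash
python3 -m crank '[[[1,45,0,-30,0],[1,95,5,-60,0],[1,145,10,-90,0],[1,190,20,-115,0],[1,222,27,-130,0],[1,231,40,-134,0],[1,231,50,-134,0],[1,231,50,-134,0]]]'
python3 - <<'E'
from h import *
o,im=snap('wrist','w1')
go((.600,.196,.140),93)
print(proj('wrist',(.6,.196,.128),o))
print(ctrl.find_in('wrist','button_top'))
E
```

```text
clock: 2.95
tool_pos: [0.5986, 0.1928, 0.1757]
orientation: [-89.9, 0.0, 93.3]
force: [0.0, 0.0, 0.4]
opening: 0.0005
now [0.5991 0.1929 0.1766] yaw 93.26 F [ 0.3 -0.7  0.1] t 3.0 -> shift mm [ 3.  36.6 -1. ] turn 0.005 n 0.6
(np.float64(327.0879021258429), np.float64(221.9251861233446))
[{'extent': [307.3, 174.9, 45.3, 59.1], 'confidence': 0.95}]
```

View pics/w1.png

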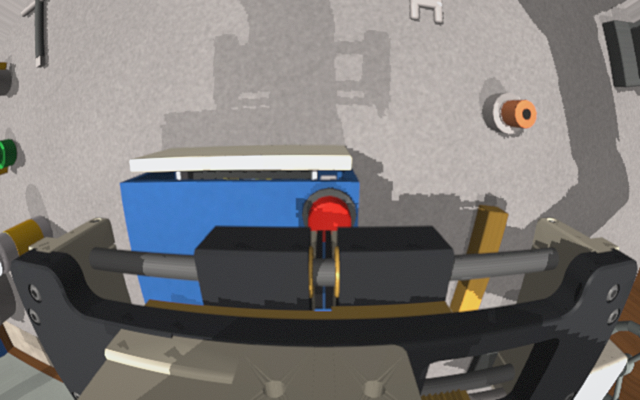

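The wrist picture shows the red button at about (328,212), just below the closed fingertips at (322,230). That matches my predicted position, so I'll press it.

```bash
python3 -m crank '[[[1,2,20,-1,0],[1,3,37,-1,0],[1,3,44,-1,0],[1,3,50,-1,0],[1,3,55,-1,0],[1,3,58,-1,0],[1,3,59.5,-1,0],[1,3,59.5,-1,0]]]'
```

```text
clock: 4.05
tool_pos: [0.6006, 0.1972, 0.1174]
orientation: [-90.0, -0.0, 93.3]
force: [-1.0, -0.8, 3.7]
opening: 0.0004
```

```bash
python3 -m crank '[[[1,0,1.5,0,0],[1,0,3,0,0],[1,0,3,0,0]]]'
python3 -m crank '[[[1,0,-15,0,0],[1,0,-50,0,0],[1,0,-90,0,0],[1,-30,-100,20,0],[1,-60,-100,45,0],[1,-60,-100,45,0],[1,-60,-100,45,0]]]'
python3 - <<'E'
from h import *
snap('wrist','w2');snap('top','top2')
E
```

```text
clock: 4.42
tool_pos: [0.6006, 0.1972, 0.1144]
orientation: [-90.0, -0.0, 93.3]
force: [-0.8, -0.5, 5.6]
opening: 0.0002
clock: 5.3
tool_pos: [0.5591, 0.1348, 0.2147]
orientation: [-90.0, -0.0, 93.3]
force: [0.4, 0.2, 0.6]
opening: 0.0007
```

View pics/w2.png

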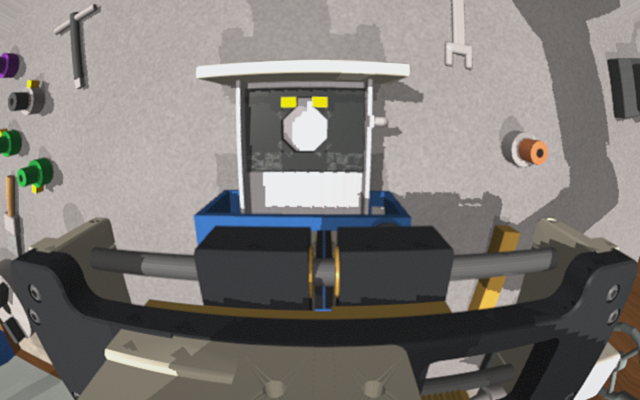

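View pics/top2.png

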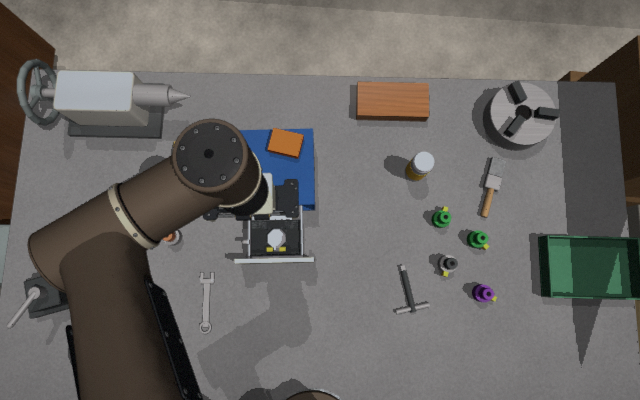

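```bash
python3 -m crank '[[[1,-30,-5,2,0],[1,-70,-20,4,0],[1,-85,-25,5,0],[1,-85,-25,5,0],[1,-85,-25,5,0]]]'
python3 - <<'E'
from h import *
import pickle
o,im=snap('wrist','w3')
pickle.dump(o,open('w3.pkl','wb'))
print(o['tool_pos'],o['orientation'])
a=cv2.imread('pics/w2.png')[50:200,190:420]; print(a.shape)
b=im[:,:,::-1][50:250,150:450]
cv2.imwrite('pics/w2c.png',cv2.resize(a,None,fx=3.4,fy=3.4,interpolation=cv2.INTER_CUBIC))
cv2.imwrite('pics/w3c.png',b)
E
```

```text
clock: 6.02
tool_pos: [0.5588, 0.0501, 0.2385]
orientation: [-90.0, -0.0, 93.3]
force: [0.2, -0.7, -0.3]
opening: 0.0002
[0.55883647 0.050126   0.23845352] [-8.99569099e+01 -2.51337133e-05  9.33220247e+01]
(150, 230, 3)
```

View pics/w3.png

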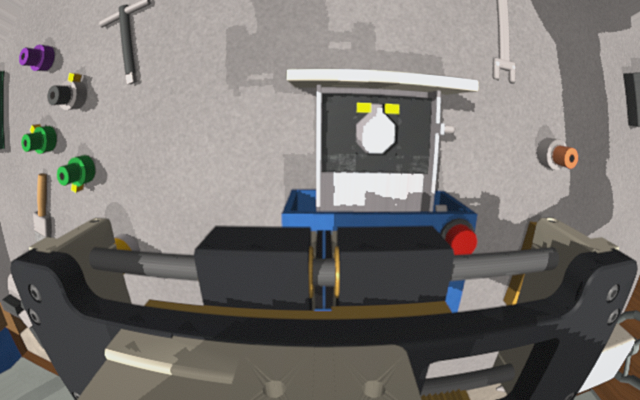

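View pics/w2c.png

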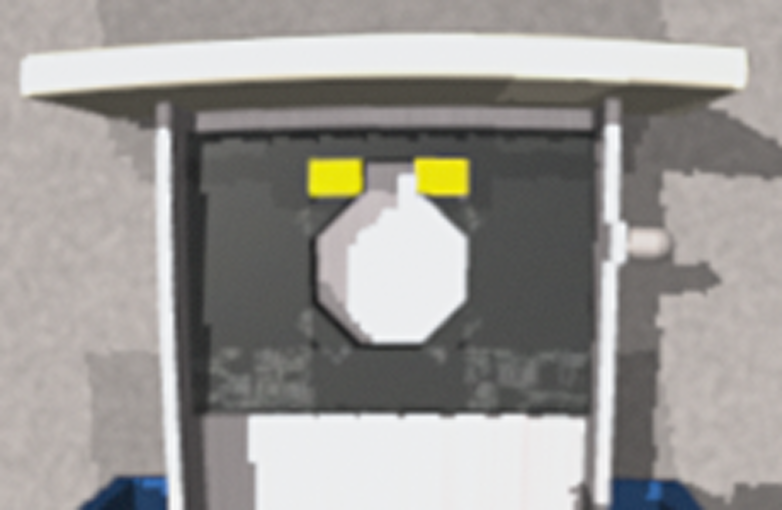

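```bash
python3 - <<'E'
from h import *
b=cv2.imread('pics/w3.png')[60:210,280:480]
cv2.imwrite('pics/w3d.png',cv2.resize(b,None,fx=4,fy=4,interpolation=cv2.INTER_CUBIC))
snap('top','top3')
a=cv2.imread('pics/top3.png')[190:280,210:330]
cv2.imwrite('pics/top3c.png',cv2.resize(a,None,fx=6.5,fy=6.5,interpolation=cv2.INTER_CUBIC))
E
```

```text
(no output)
```

View pics/w3d.png

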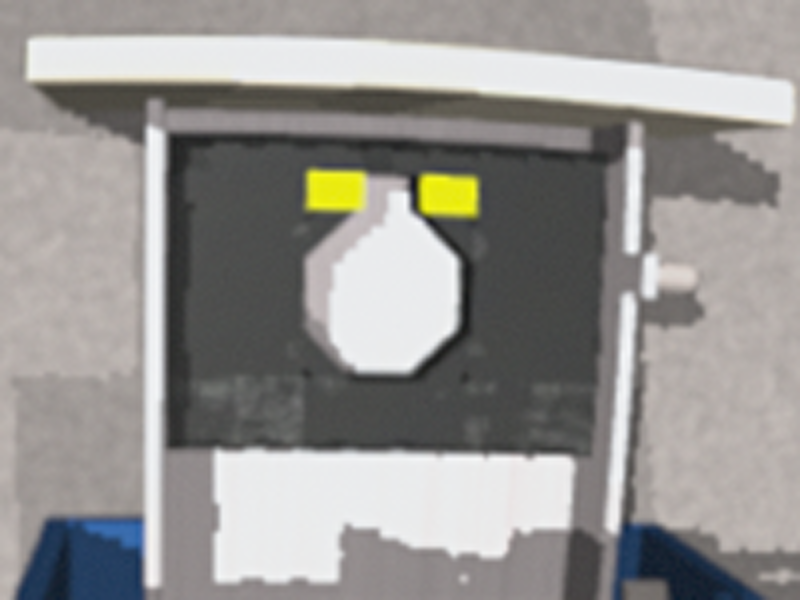

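View pics/top3c.png

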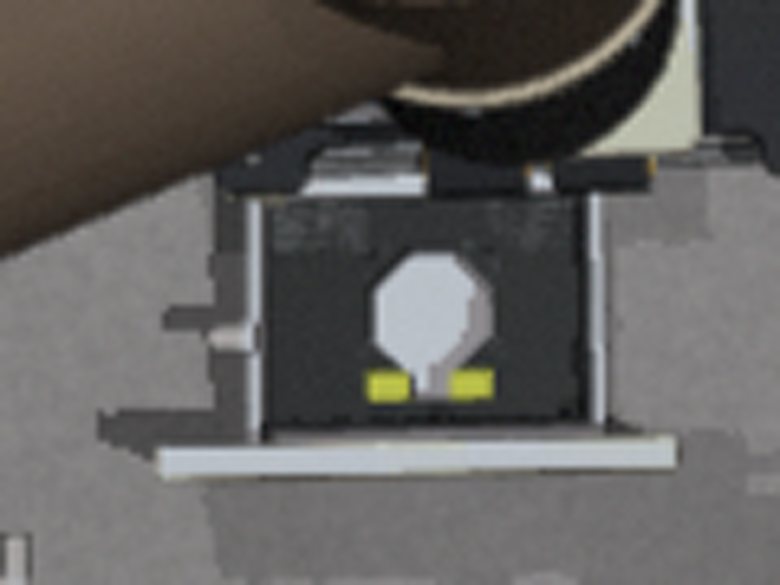

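```bash
python3 - <<'E'
from h import *
import pickle
np.set_printoptions(precision=4,suppress=True)
o=pickle.load(open('w3.pkl','rb'))
W=lambda x,y:(280+x/4,60+y/4); T=lambda x,y:(210+x/6.5,190+y/6.5)
P={'mFL':((479,175),(367,373+29)),'mFR':((306,170),(494,398)),'mRL':((479,216),(367,373)),'mRR':((306,212),(494,369)),
 'slotL':((420,193),(410,387)),'slotR':((365,191),(449,384)),'octback':((386,377),(436,252)),'octL':((468,290),(371,317)),'octR':((303,290),(492,317)),'panL':((795,103),(157,463)),'panR':((29,60),(677,453))}
for n,(w,t) in P.items():
    p,e=tri([ray('wrist',*W(*w),o),ray('top',*T(*t))])
    print(n,'tri',p,e,'w@34',atz('wrist',*W(*w),.034,o)[:2],'t@34',atz('top',*T(*t),.034)[:2])
print('panel top',atz('top',*T(157,479),.092),atz('top',*T(677,467),.092))
E
```

```text
mFL tri [0.466  0.1325 0.0419] [0.8, 0.8] w@34 [0.4662 0.135 ] t@34 [0.4658 0.133 ]
mFR tri [0.4692 0.0828 0.0306] [1.1, 1.1] w@34 [0.4696 0.0835] t@34 [0.4687 0.0815]
mRL tri [0.4777 0.1328 0.0446] [1.0, 1.0] w@34 [0.4784 0.1359] t@34 [0.4775 0.1336]
mRR tri [0.4814 0.0838 0.0269] [1.4, 1.4] w@34 [0.4819 0.0844] t@34 [0.4805 0.082 ]
slotL tri [0.4728 0.1161 0.0381] [1.0, 1.0] w@34 [0.4733 0.1176] t@34 [0.4723 0.1158]
slotR tri [0.4741 0.1002 0.0375] [0.6, 0.6] w@34 [0.4743 0.1012] t@34 [0.4739 0.1   ]
octback tri [0.5221 0.1019 0.0899] [0.1, 0.1] w@34 [0.5288 0.1119] t@34 [0.5276 0.1075]
octL tri [0.4999 0.1318 0.0446] [0.4, 0.4] w@34 [0.5007 0.1345] t@34 [0.5003 0.133 ]
octR tri [0.5053 0.0873 0.0025] [1.7, 1.7] w@34 [0.5049 0.0851] t@34 [0.5016 0.0836]
panL tri [0.4381 0.2052 0.0953] [0.6, 0.6] w@34 [0.4291 0.2378] t@34 [0.439  0.2169]
panR tri [0.447  0.0064 0.0753] [0.4, 0.4] w@34 [0.4417 0.0016] t@34 [0.4485 0.0066]
panel top [0.4316 0.2052 0.092 ] [0.4414 0.0057 0.092 ]
```

```bash
python3 - <<'E'
from h import *
go((.499,-.365,.17),71)
E
```

```text
now [0.5588 0.0502 0.2385] yaw 93.35 F [0.3 0.6 0.2] t 6.125 -> shift mm [-411.    68.6   83.9] turn 0.39 n 6.8
```

```bash
python3 -m crank '[[[1,-25,0,5,0],[1,-80,0,15,0.05],[-0.5,-135,0,27,0.15],[-0.5,-190,5,38,0.22],[-0.5,-245,10,50,0.3],[-0.5,-300,25,61,0.36],[-0.5,-350,45,71,0.39],[-0.5,-390,60,80,0.39],[-0.5,-411,68,84,0.39],[-0.5,-411,68,84,0.39],[-0.5,-411,68,84,0.39]]]'
python3 - <<'E'
from h import *
import pickle
o,im=snap('wrist','w4'); pickle.dump(o,open('w4.pkl','wb'))
print(o['tool_pos'],o['orientation'],proj('wrist',(.447,-.3465,.062),o))
print(ctrl.find_in('wrist','adapter'))
E
```

```text
clock: 7.5
tool_pos: [0.4993, -0.3649, 0.1714]
orientation: [-90.0, -0.0, 71.0]
force: [0.3, 0.3, -0.5]
opening: 0.0658
[ 0.49930882 -0.36494723  0.17139299] [-9.00244345e+01 -3.09800139e-04  7.10076786e+01] (np.float64(324.21431291505655), np.float64(134.50355075459746))
[{'extent': [351.0, 207.7, 41.2, 53.4], 'confidence': 0.88}, {'extent': [240.0, 196.1, 59.3, 48.9], 'confidence': 0.74}, {'extent': [302.2, 95.5, 44.0, 60.0], 'confidence': 0.71}, {'extent': [184.2, 73.5, 58.8, 42.9], 'confidence': 0.63}]
```

View pics/w4.png

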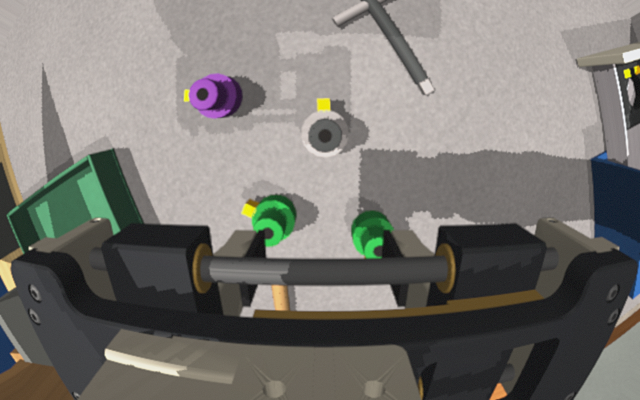

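```bash
python3 - <<'E'
from h import *
b=cv2.imread('pics/w4.png')[85:170,285:370]
cv2.imwrite('pics/w4c.png',cv2.resize(b,None,fx=7,fy=7,interpolation=cv2.INTER_CUBIC))
E
```

```text
(no output)
```

View pics/w4c.png

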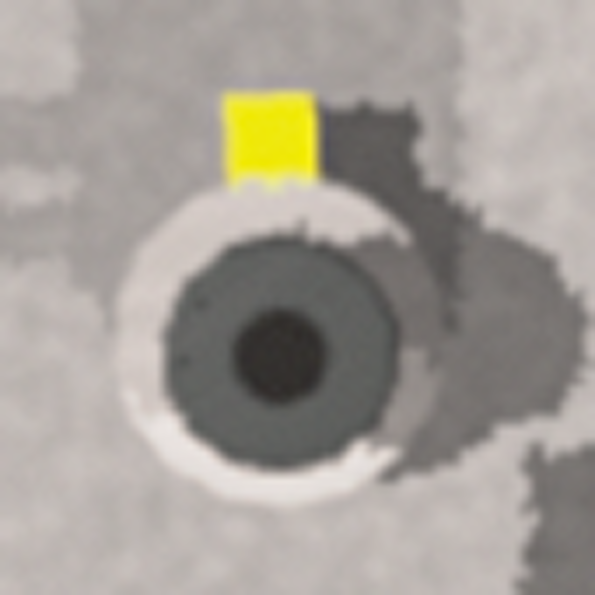

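```bash
python3 - <<'E'
from h import *
import pickle
np.set_printoptions(precision=4,suppress=True)
o=pickle.load(open('w4.pkl','rb'))
W=lambda x,y:(285+x/7,85+y/7)
nk=ray('wrist',*W(281,353),o); t=ray('top',451.8,263.3); s=ray('scene',269.85,145.3)
print(tri([nk,t]),tri([nk,s]),tri([nk,t,s]))
c=atz('wrist',*W(281,353),.062,o); b=atz('wrist',*W(280,343),.03,o)
print(c,b)
for q in((270,95),(274,183),(224,95),(316,95),(230,183),(318,180)):
    p=atz('wrist',*W(*q),.03,o); d=p-c; d2=p-b; print(p[:2],np.hypot(*d[:2]),np.degrees(np.arctan2(-d[1],-d[0])),np.degrees(np.arctan2(-d2[1],-d2[0])))
E
```

```text
(array([ 0.4478, -0.346 ,  0.0624]), [0.1, 0.1]) (array([ 0.4478, -0.3456,  0.0579]), [0.7, 0.7]) (array([ 0.4477, -0.3462,  0.058 ]), [0.6, 1.1, 1.2])
[ 0.448 -0.346  0.062] [ 0.4489 -0.3463  0.03  ]
[ 0.4159 -0.3365] 0.03346334394880517 -16.555827279812604 -16.60622896198996
[ 0.4276 -0.3399] 0.02126985385986031 -16.68244598557308 -16.755400337742504
[ 0.4139 -0.3424] 0.03430916829256343 -6.04857125120776 -6.365394541027115
[ 0.418  -0.3305] 0.0338052526979037 -27.223292821928087 -26.995999730751162
[ 0.4257 -0.3456] 0.022333528395541355 -1.090682619270901 -1.7581081540861794
[ 0.4292 -0.3341] 0.022293318577372843 -32.34701952516562 -31.81057992013468
```

```bash
python3 - <<'E'
from h import *
go((.448,-.346,.035))
E
```

```text
now [ 0.4995 -0.3647  0.1718] yaw 71.05 F [ 0.4 -0.6  0.4] t 7.6 -> shift mm [  1.  136.7  54.9] turn 0.0 n 2.4
```

```bash
python3 -m crank '[[[-0.5,1,15,25,0],[-0.5,1,40,50,0],[-0.5,1,70,55,0],[-0.5,1,90,55,0],[-0.5,1,90,55,0]]]'
python3 - <<'E'
from h import *
o,im=snap('wrist','w5')
go((.448,-.346,.035))
print(proj('wrist',(.448,-.346,.062),o))
E
```

```text
clock: 8.22
tool_pos: [0.4467, -0.3457, 0.0805]
orientation: [-89.9, -0.0, 71.0]
force: [-0.2, -0.4, -0.2]
opening: 0.0657
now [ 0.4475 -0.3463  0.0815] yaw 71.04 F [-0.   0.2  0.5] t 8.275 -> shift mm [ 0.4 46.5 -0.4] turn 0.0 n 0.7
(np.float64(323.8402152198721), np.float64(237.80747263132477))
```

View pics/w5.png

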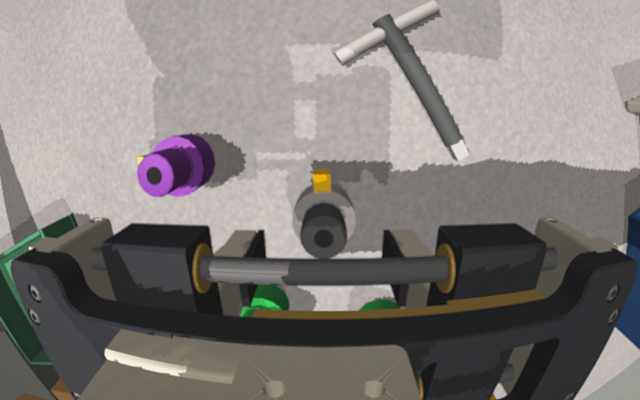

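The neck at (323,238) is centred between the fingers at cols 245 and 405, so I'll go down and grip it.

```bash
python3 -m crank '[[[-0.5,0,15,0,0],[-0.5,0,33,0,0],[-0.5,0,43,0,0],[-0.5,0,46,0,0],[-0.5,0,46,0,0],[0.3,0,46,0,0],[0.6,0,46,0,0],[0.6,0,46,0,0],[0.6,0,46,0,0]]]'
```

```text
clock: 9.4
tool_pos: [0.4471, -0.3468, 0.0352]
orientation: [-90.0, -0.0, 71.0]
force: [-0.6, 1.0, -0.6]
opening: 0.0313
```

```bash
python3 -m crank '[[[0.6,0,0,0,0],[0.6,0,-4,0,0],[0.6,0,-15,0,0],[0.6,0,-45,0,0],[0.6,0,-85,0,0],[0.6,0,-120,0,0],[0.6,0,-135,0,0],[0.6,0,-135,0,0]]]'
python3 - <<'E'
from h import *
o,im=snap('wrist','w6')
go((.503,.1095,.17),91.3)
print(o['opening'])
E
```

```text
clock: 10.4
tool_pos: [0.4473, -0.3468, 0.1707]
orientation: [-90.1, -0.0, 71.0]
force: [0.0, -0.6, -4.0]
opening: 0.0297
now [ 0.4466 -0.3464  0.1694] yaw 70.95 F [ 0.6  0.1 -4.9] t 10.45 -> shift mm [ 4.494e+02 -3.000e-01  9.550e+01] turn -0.355 n 7.4
0.029679164702630594
```

View pics/w6.png

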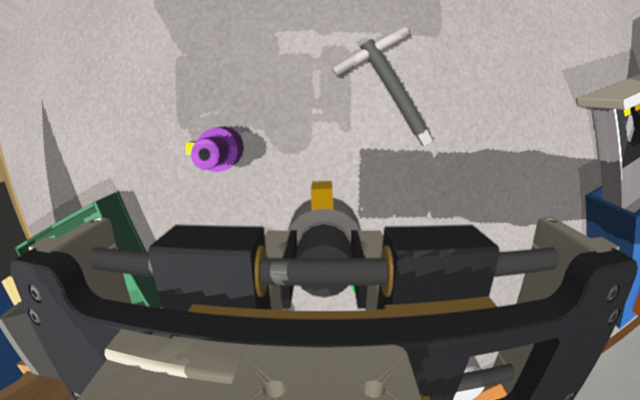

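```bash
python3 - <<'E'
from h import *
import pickle
o=ctrl.get_obs()
b=cv2.imread('pics/w6.png')
hsv=cv2.cvtColor(b,cv2.COLOR_BGR2HSV); m=cv2.inRange(hsv,(15,150,90),(35,255,255)); m[:150]=0;m[230:]=0;m[:,:290]=0;m[:,350:]=0
ys,xs=np.nonzero(m); print(len(xs),xs.min(),xs.max(),ys.min(),ys.max())
for r in range(ys.min(),ys.max()+1,3):
    x=xs[ys==r]; u=x.mean(); p=atz('wrist',u,r,o['tool_pos'][2]-.005,o); d=p-o['tool_pos']; print(r,x.min(),x.max(),np.round(np.hypot(*d[:2]),4),np.round(np.degrees(np.arctan2(-d[1],-d[0])),2))
cv2.imwrite('pics/w6c.png',cv2.resize(b[165:265,270:380],None,fx=7,fy=6,interpolation=cv2.INTER_CUBIC))
E
```

```text
550 311 332 182 209
182 313 330 0.037 -17.24
185 313 330 0.0353 -17.15
188 312 331 0.0337 -17.06
191 312 331 0.032 -16.95
194 312 331 0.0303 -16.83
197 312 331 0.0286 -16.7
200 311 332 0.0269 -16.55
203 312 332 0.0251 -17.01
206 312 332 0.0234 -16.86
209 312 332 0.0219 -10.51
```

View pics/w6c.png

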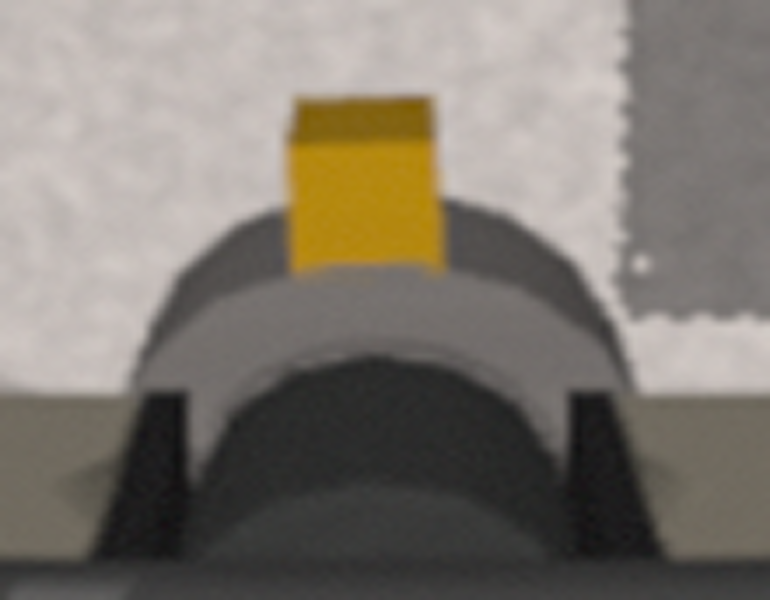

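```bash
python3 -m crank '[[[0.6,20,0,4,0],[0.6,60,0,12,-0.03],[0.6,110,0,23,-0.08],[0.6,165,0,35,-0.13],[0.6,220,0,46,-0.18],[0.6,275,0,58,-0.23],[0.6,330,0,70,-0.28],[0.6,380,0,81,-0.33],[0.6,420,0,89,-0.355],[0.6,442,0,94,-0.355],[0.6,449,0,95.5,-0.355],[0.6,449,0,95.5,-0.355]]]'
python3 - <<'E'
from h import *
o,im=snap('wrist','w7')
go((.503,.109,.085),91.3)
E
```

```text
clock: 11.95
tool_pos: [0.5027, 0.1083, 0.1692]
orientation: [-89.9, 0.1, 91.3]
force: [-0.6, -1.0, -4.0]
opening: 0.0294
now [0.5027 0.1079 0.1695] yaw 91.26 F [ 0.2 -1.  -4.4] t 12.0 -> shift mm [ 1.2 84.5 -0.4] turn -0.001 n 1.4
```

View pics/w7.png

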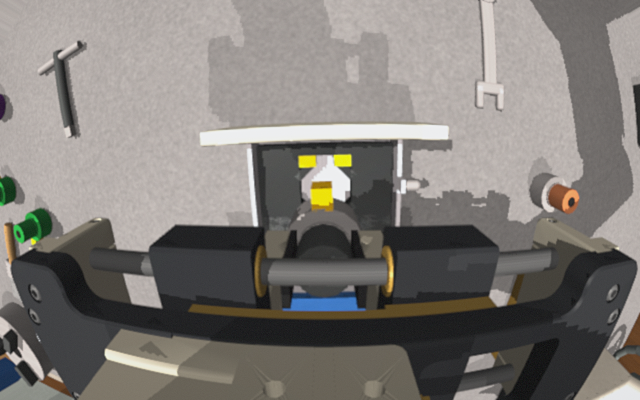

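```bash
python3 -m crank '[[[0.6,1,15,0,0],[0.6,1,45,0,0],[0.6,1,70,0,0],[0.6,1,82,0,0],[0.6,1,84.5,0,0],[0.6,1,84.5,0,0]]]'
python3 - <<'E'
from h import *
o,im=snap('wrist','w8')
go((.503,.109,.072),91.3)
cv2.imwrite('pics/w8c.png',cv2.resize(im[140:280,230:420,::-1],None,fx=4,fy=4,interpolation=cv2.INTER_CUBIC))
E
```

```text
clock: 12.75
tool_pos: [0.5036, 0.1098, 0.086]
orientation: [-90.0, -0.0, 91.3]
force: [0.0, 0.2, -3.9]
opening: 0.0295
now [0.5037 0.11   0.0863] yaw 91.31 F [ 0.4 -0.4 -4.3] t 12.8 -> shift mm [-1.  14.3  0.8] turn 0.0 n 0.2
```

View pics/w8c.png

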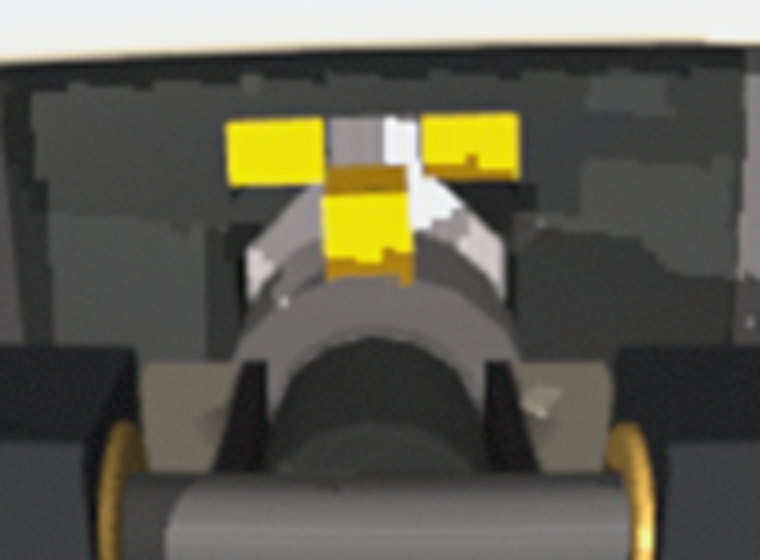

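```bash
python3 -m crank '[[[0.6,-0.3,4,0.5,0.03],[0.6,-0.3,8,0.5,0.03],[0.6,-0.3,11,0.5,0.03],[0.6,-0.3,14,0.5,0.03],[0.6,-0.3,16,0.5,0.03],[0.6,-0.3,18,0.5,0.03],[0.6,-0.3,18,0.5,0.03]]]'
python3 - <<'E'
from h import *
o,im=snap('wrist','w9')
go((.503,.109,.060),91.3)
E
```

```text
clock: 13.68
tool_pos: [0.5026, 0.1094, 0.0674]
orientation: [-90.0, 0.0, 89.6]
force: [-0.0, 0.2, -3.9]
opening: 0.0295
now [0.5027 0.1095 0.0675] yaw 89.59 F [ 0.1  0.4 -4.5] t 13.725 -> shift mm [-0.5  7.5 -0.3] turn -0.03 n 0.1
```

```bash
python3 -m crank '[[[0.6,0,1.5,0,0],[0.6,0,3,0,0],[0.6,0,4.5,0,0],[0.6,0,6,0,0],[0.6,0,7.5,0,0],[0.6,0,7.5,0,0]]]'
python3 - <<'E'
from h import *
o,im=snap('wrist','w10')
go((.503,.109,.049),91.3)
cv2.imwrite('pics/w10c.png',cv2.resize(im[140:280,230:420,::-1],None,fx=4,fy=4,interpolation=cv2.INTER_CUBIC))
E
```

```text
clock: 14.48
tool_pos: [0.5026, 0.1094, 0.0599]
orientation: [-90.0, 0.0, 89.6]
force: [-0.1, -0.4, -4.6]
opening: 0.0293
now [0.5027 0.1095 0.06  ] yaw 89.59 F [ 0.4 -0.4 -4.7] t 14.525 -> shift mm [-0.5 11.  -0.3] turn -0.03 n 0.2
```

View pics/w10c.png

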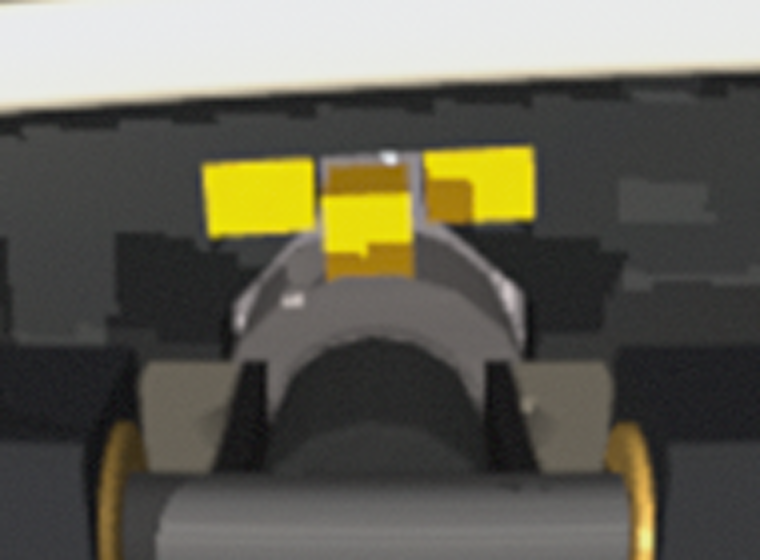

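```bash
python3 -m crank '[[[0.6,0.4,1,0,-0.015],[0.6,0.4,2,0,-0.015],[0.6,0.4,3,0,-0.015],[0.6,0.4,4,0,-0.015],[0.6,0.4,5,0,-0.015],[0.6,0.4,6,0,-0.015],[0.6,0.4,7,0,-0.015],[0.6,0.4,8,0,-0.015],[0.6,0.4,8,0,-0.015]]]'
```

```text
clock: 15.65
tool_pos: [0.5026, 0.1098, 0.052]
orientation: [-90.0, 0.0, 90.4]
force: [0.3, 0.4, -3.4]
opening: 0.0294
```

```bash
python3 -m crank '[[[0.6,0,0.8,0,0],[0.6,0,1.6,0,0],[0.6,0,2.3,0,0],[0.6,0,2.3,0,0]]]'
```

```text
clock: 16.15
tool_pos: [0.5026, 0.1098, 0.0497]
orientation: [-90.0, 0.0, 90.4]
force: [-0.8, -0.1, -3.4]
opening: 0.0295
```

```bash
python3 -m crank '[[[0.6,0,0.6,0,0],[0.6,0,1.2,0,0],[0.6,0,1.2,0,0]]]'
```

```text
clock: 16.52
tool_pos: [0.5029, 0.11, 0.049]
orientation: [-90.0, -0.0, 90.5]
force: [-2.3, -0.4, 4.7]
opening: 0.0294
```

```bash
python3 -m crank '[[[0.6,0,0,0,-0.03],[0.6,0,0,0,0],[0.6,0,-0.3,0,-0.01],[0.3,0,-0.3,0,-0.01],[0,0,-0.3,0,-0.01],[0,0,-0.3,0,-0.01],[0,0,-0.3,0,-0.01]]]'
python3 -m crank '[[[0,0,-3,0,0],[0,0,-15,0,0],[0,0,-40,0,0],[0,0,-80,-10,0],[0,0,-120,-40,0],[0,0,-125,-55,0],[0,0,-125,-55,0]]]'
python3 - <<'E'
from h import *
import pickle
o,im=snap('wrist','w11'); pickle.dump(o,open('w11.pkl','wb'))
snap('top','top4')
print(o['tool_pos'],o['orientation'])
cv2.imwrite('pics/w11c.png',cv2.resize(im[60:220,220:420,::-1],None,fx=4,fy=3.75,interpolation=cv2.INTER_CUBIC))
E
```

```text
clock: 17.4
tool_pos: [0.5026, 0.1099, 0.0488]
orientation: [-90.0, 0.0, 91.0]
force: [-0.1, -0.2, -0.2]
opening: 0.0437
clock: 18.27
tool_pos: [0.5586, 0.111, 0.1751]
orientation: [-90.1, -0.1, 91.0]
force: [-1.2, 0.6, -1.4]
opening: 0.0437
[0.55861283 0.11098563 0.17513038] [-9.01012366e+01 -5.39351999e-02  9.09842279e+01]
```

View pics/w11c.png

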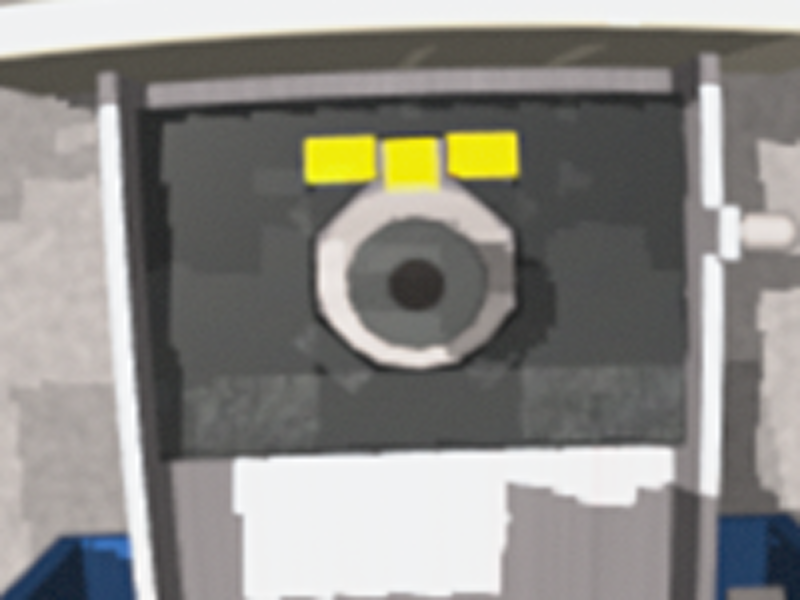

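```bash
python3 - <<'E'
from h import *
a=cv2.imread('pics/top4.png')[190:280,210:330]
cv2.imwrite('pics/top4c.png',cv2.resize(a,None,fx=6.5,fy=6.5,interpolation=cv2.INTER_CUBIC))
o,im=snap('scene','sc4')
cv2.imwrite('pics/sc4c.png',cv2.resize(im[190:290,290:410,::-1],None,fx=6.5,fy=6,interpolation=cv2.INTER_CUBIC))
E
```

```text
(no output)
```

View pics/top4c.png

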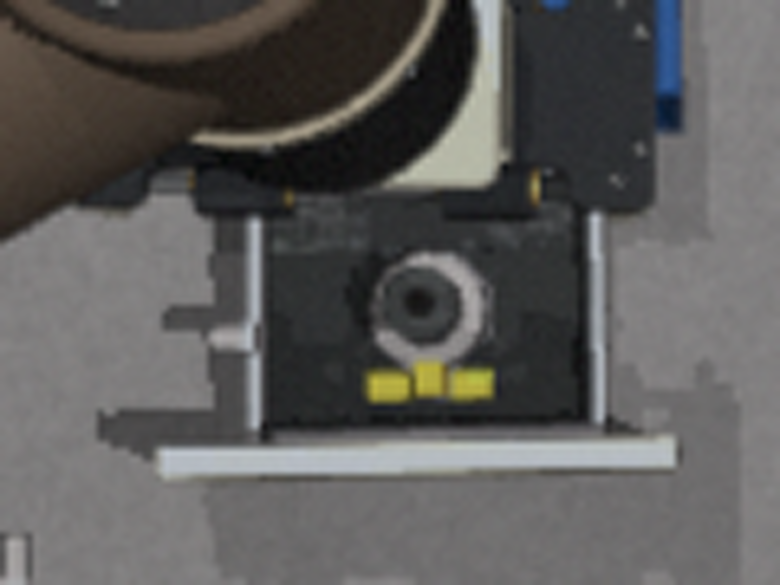

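View pics/sc4c.png

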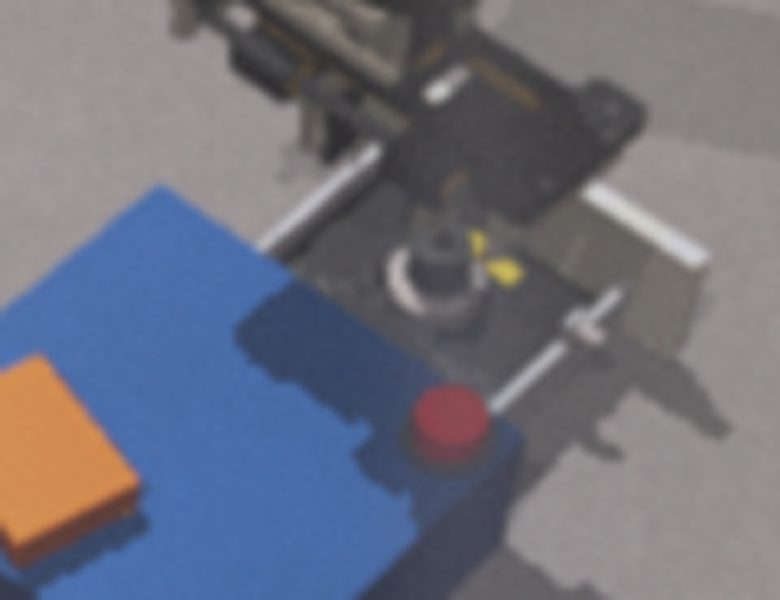

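```bash
python3 - <<'E'
from h import *
import pickle
np.set_printoptions(precision=4,suppress=True)
o=pickle.load(open('w11.pkl','rb'))
w=ray('wrist',220+417/4,60+284/3.75,o); t=ray('top',210+418/6.5,190+303/6.5); s=ray('scene',290+445/6.5,190+242/6)
print(tri([w,t]),tri([w,s]),tri([t,s]),tri([w,t,s]))
wr=ray('wrist',220+412/4,60+162/3.75,o); tr=ray('top',210+430/6.5,190+379/6.5); print('rib',tri([wr,tr]))
go((.41,.104,.20),93)
E
```

```text
(array([0.5046, 0.1112, 0.0601]), [0.2, 0.2]) (array([0.5033, 0.1122, 0.0712]), [1.2, 1.2]) (array([0.5027, 0.1114, 0.0696]), [1.5, 1.5]) (array([0.5033, 0.1114, 0.0702]), [0.8, 1.3, 1.8])
rib (array([0.4756, 0.109 , 0.0268]), [0.7, 0.7])
now [0.5567 0.1106 0.1735] yaw 91.01 F [ 0.6  0.1 -1.1] t 18.425 -> shift mm [ -4.  -26.3 146.9] turn -0.035 n 2.4
```

```bash
python3 - <<'E'
from h import *
go((.400,.103,.20),183.3)
E
```

```text
now [0.5567 0.1106 0.1735] yaw 91.01 F [ 0.6  0.1 -1.1] t 18.425 -> shift mm [ -4.8 -26.3 156.9] turn -1.611 n 2.5
```

```bash
python3 -m crank '[[[1,0,-15,10,-0.1],[1,0,-26,30,-0.25],[1,-1,-26,55,-0.42],[1,-2,-26,80,-0.6],[1,-3,-26,105,-0.77],[1,-4,-26,125,-0.95],[1,-5,-26,140,-1.12],[1,-5,-26,150,-1.3],[1,-5,-26,157,-1.47],[1,-5,-26,157,-1.611],[1,-5,-26,157,-1.611],[1,-5,-26,157,-1.611]]]'
python3 - <<'E'
from h import *
o,im=snap('wrist','w12')
go((.400,.103,.055),183.3); print(o['joint_pos'])
E
```

```text
clock: 19.92
tool_pos: [0.4005, 0.1029, 0.1997]
orientation: [-90.0, -0.0, -176.8]
force: [-0.7, -0.1, -0.3]
opening: 0.0004
now [0.4005 0.1029 0.1997] yaw -176.82 F [-0.7 -0.2  0.7] t 19.975 -> shift mm [ 5.000e-01  1.447e+02 -1.000e-01] turn -0.002 n 2.3
[ 4.20448371e+01 -3.90068625e+00 -3.24091308e+01 -3.72060039e-03
 -6.15131663e+01 -3.88875002e+01]
```

View pics/w12.png

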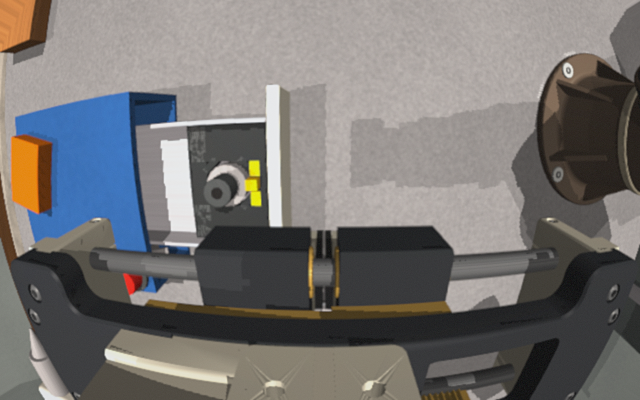

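The wrist picture shows the adapter seated at (225,185) with its rib between the yellow marks. The closed fingers at (323,240) are clear of the panel's outer edge at col 288, so I'll go down in front of the panel.

```bash
python3 -m crank '[[[1,0,20,0,0],[1,0,60,0,0],[1,0,100,0,0],[1,0,130,0,0],[1,0,144,0,0],[1,0,145,0,0],[1,0,145,0,0]]]'
python3 - <<'E'
from h import *
o,im=snap('wrist','w13')
E
```

```text
clock: 20.85
tool_pos: [0.4011, 0.1032, 0.0553]
orientation: [-90.0, 0.0, -176.7]
force: [-0.1, -0.2, 1.1]
opening: 0.0003
```

View pics/w13.png

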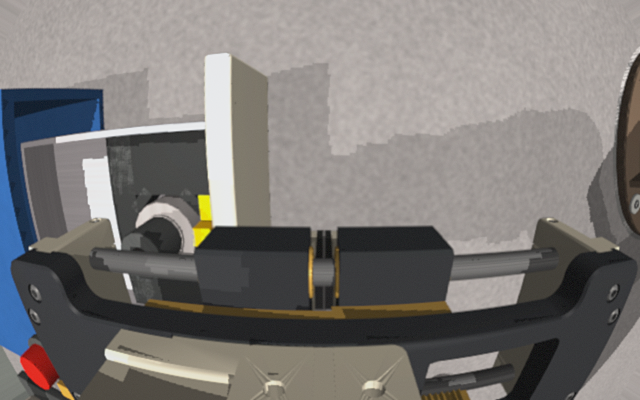

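```bash
python3 -m crank '[[[1,-4,0,0,0],[1,-9,0,0,0],[1,-13,0,0,0],[1,-17,0,0,0],[1,-22,0,0,0],[1,-27,0,0,0]]]'
```

```text
clock: 21.65
tool_pos: [0.4275, 0.1044, 0.0547]
orientation: [-90.0, -0.1, -176.7]
force: [-5.1, 0.4, 4.1]
opening: 0.0006
```

```bash
python3 -m crank '[[[1,-6,0,0,0],[1,-12,0,0,0],[1,-18,0,0,0],[1,-24,0,0,0],[1,-30,0,0,0],[1,-36,0,0,0],[1,-42,0,0,0],[1,-48,0,0,0],[1,-54,0,0,0],[1,-60,0,0,0],[1,-66,0,0,0],[1,-72,0,0,0]]]'
python3 - <<'E'
from h import *
o,im=snap('wrist','w14')
E
```

```text
clock: 23.15
tool_pos: [0.4989, 0.108, 0.0547]
orientation: [-89.9, -0.1, -176.7]
force: [-6.9, 0.0, 6.6]
opening: 0.0005
```

View pics/w14.png

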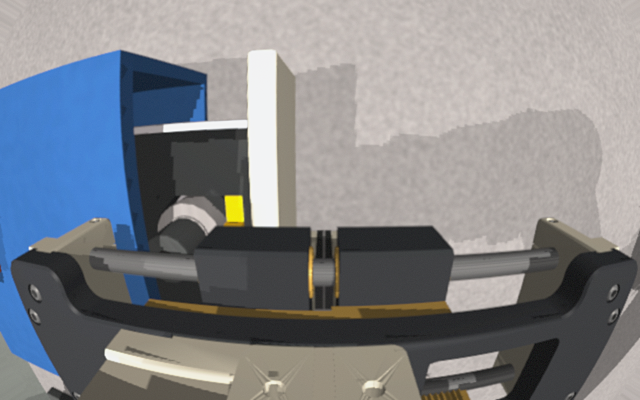

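```bash
python3 -m crank '[[[1,6,0,0,0],[1,16,0,0,0],[1,30,0,0,0],[1,45,-4,0,0],[1,60,-12,0,0],[1,75,-15,0,0],[1,85,-15,0,0],[1,88,-15,0,0],[1,88,-15,0,0],[1,88,-15,0,0]]]'
python3 -m crank '[[[1,-4,0,0,0],[1,-8,0,0,0],[1,-12,0,0,0],[1,-18,0,0,0],[1,-24,0,0,0],[1,-30,0,0,0]]]'
```

```text
clock: 24.45
tool_pos: [0.4121, 0.1038, 0.0698]
orientation: [-90.0, -0.0, -176.7]
force: [-0.1, 0.4, 0.1]
opening: 0.0008
clock: 25.2
tool_pos: [0.4412, 0.1051, 0.0696]
orientation: [-90.0, -0.1, -176.7]
force: [-5.5, 1.8, 3.6]
opening: 0.0006
```

```bash
python3 -m crank '[[[1,-6,0,0,0],[1,-12,0,0,0],[1,-18,0,0,0],[1,-24,0,0,0],[1,-30,0,0,0],[1,-36,0,0,0],[1,-42,0,0,0],[1,-48,0,0,0],[1,-54,0,0,0],[1,-60,0,0,0],[1,-66,0,0,0],[1,-72,0,0,0]]]'
python3 - <<'E'
from h import *
o,im=snap('wrist','w15');snap('top','top5');snap('scene','sc5')
E
```

```text
clock: 26.7
tool_pos: [0.5124, 0.1088, 0.0696]
orientation: [-89.9, -0.2, -176.7]
force: [-6.3, 0.4, 7.1]
opening: 0.0003
```

View pics/w15.png

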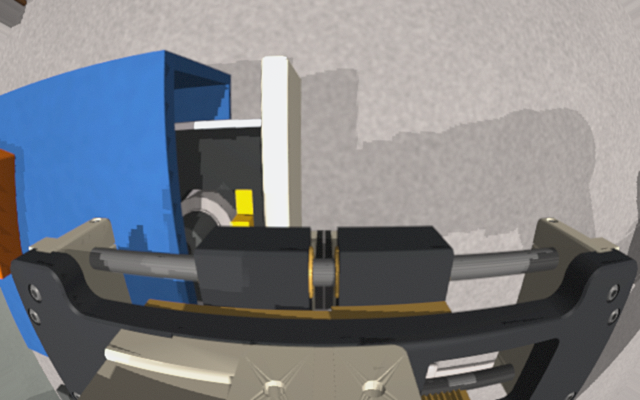

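View pics/sc5.png

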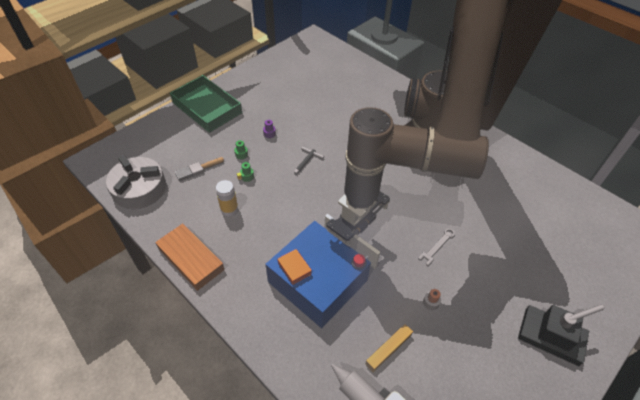

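```bash
python3 -m crank '[[[1,-5,0,0,0],[1,-10,0,0,0],[1,-15,0,0,0],[1,-20,0,0,0]]]'
python3 - <<'E'
from h import *
o,im=snap('wrist','w16');snap('top','top6')
E
```

```text
clock: 27.35
tool_pos: [0.5308, 0.1096, 0.0695]
orientation: [-89.9, -0.3, -176.7]
force: [-14.3, 0.9, 12.1]
opening: 0.0006
```

View pics/w16.png

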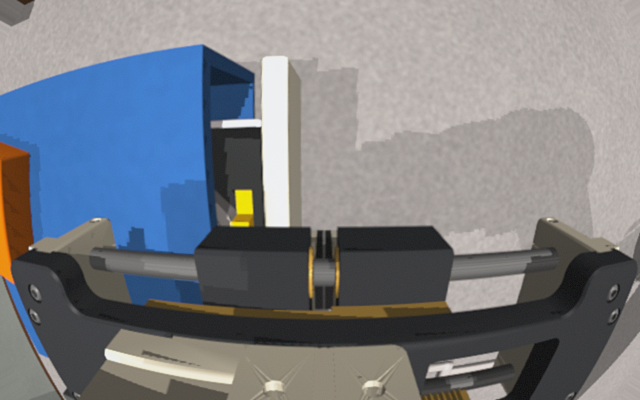

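```bash
python3 - <<'E'
from h import *
np.set_printoptions(precision=4,suppress=True)
o=ctrl.get_obs(); print(o['tool_pos'],o['force'])
for r in (60,120,200): print(atz('wrist',289,r,.092,o),atz('wrist',262,r,.092,o))
print(atz('wrist',203,47,.104,o),atz('wrist',210,200,.104,o))
a=cv2.imread('pics/top6.png')[110:240,200:340]
cv2.imwrite('pics/top6c.png',cv2.resize(a,None,fx=5.5,fy=4.6,interpolation=cv2.INTER_CUBIC))
E
```

```text
[0.5319 0.1098 0.0695] [-8.0172 -1.9552  5.8701]
[0.5508 0.0153 0.092 ] [0.5627 0.0155 0.092 ]
[0.5493 0.042  0.092 ] [0.5613 0.0424 0.092 ]
[0.5479 0.0783 0.092 ] [0.5605 0.079  0.092 ]
[0.5862 0.0112 0.104 ] [0.5818 0.0769 0.104 ]
```

View pics/top6c.png

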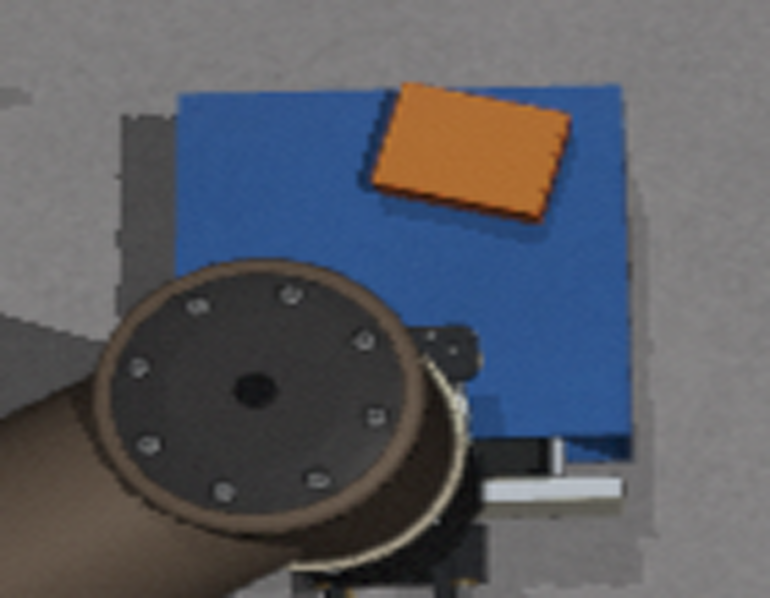

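```bash
python3 -m crank '[[[1,-4,0,0,0],[1,-8,0,0,0],[1,-12,0,0,0]]]'
```

```text
clock: 27.82
tool_pos: [0.5436, 0.1104, 0.0695]
orientation: [-89.9, -0.2, -176.7]
force: [-7.3, -2.9, 6.4]
opening: 0.0003
```

```bash
python3 -m crank '[[[1,-3,0,0,0],[1,-5,0,0,0],[1,-6,0,0,0]]]'
```

```text
clock: 28.2
tool_pos: [0.55, 0.1107, 0.0695]
orientation: [-89.9, -0.2, -176.7]
force: [-7.3, -2.5, 6.6]
opening: 0.0009
```

```bash
python3 -m crank '[[[1,-1,0,0,0],[1,-2,0,0,0],[1,-2,0,0,0]]]'
python3 - <<'E'
from h import *
np.set_printoptions(precision=4,suppress=True)
o,im=snap('wrist','w17')
print(o['tool_pos'],o['force'])
E
```

```text
clock: 28.58
tool_pos: [0.552, 0.1108, 0.0695]
orientation: [-89.9, -0.2, -176.7]
force: [-6.1, -3.2, 6.0]
opening: 0.0006
[0.552  0.1108 0.0695] [-6.1383 -3.1713  6.0272]
```

View pics/w17.png

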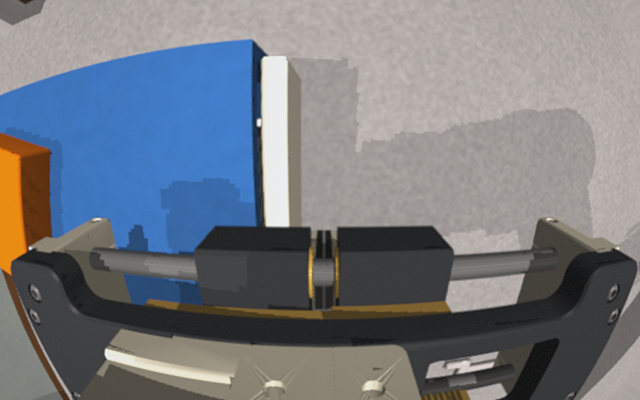

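```bash
python3 -m crank '[[[1,-0.7,0,0,0],[1,-1.4,0,0,0],[1,-1.4,0,0,0]]]'
```

```text
clock: 29.0
tool_pos: [0.5532, 0.1108, 0.0695]
orientation: [-89.9, -0.2, -176.7]
force: [-7.2, -2.9, 5.5]
opening: 0.0001
```

```bash
python3 -m crank '[[[1,-0.5,0,0,0],[1,-1,0,0,0],[1,-1,0,0,0]]]'
python3 -m crank '[[[1,1,0,0,0],[1,2,0,0,0],[1,4,0,0,0],[1,6,0,0,0],[1,8,0,0,0],[1,8,0,0,0]]]'
```

```text
clock: 29.38
tool_pos: [0.5533, 0.1109, 0.0695]
orientation: [-89.9, -0.3, -176.7]
force: [-10.7, -1.5, 10.4]
opening: 0.0004
clock: 30.12
tool_pos: [0.5468, 0.1107, 0.0695]
orientation: [-89.9, -0.1, -176.7]
force: [-4.7, -3.3, 3.4]
opening: 0.0004
```

```bash
python3 -m crank '[[[1,2,0,0,0],[1,4,0,0,0],[1,6,0,0,0],[1,8,0,0,0],[1,8,0,0,0]]]'
python3 - <<'E'
from h import *
np.set_printoptions(precision=4,suppress=True)
o,im=snap('wrist','w18')
print(o['tool_pos'],o['force'])
E
```

```text
clock: 30.75
tool_pos: [0.5399, 0.1112, 0.0699]
orientation: [-90.0, 0.0, -176.7]
force: [-0.4, -0.2, -0.3]
opening: 0.0001
[0.5399 0.1112 0.0699] [-0.4117 -0.2432 -0.3395]
```

View pics/w18.png

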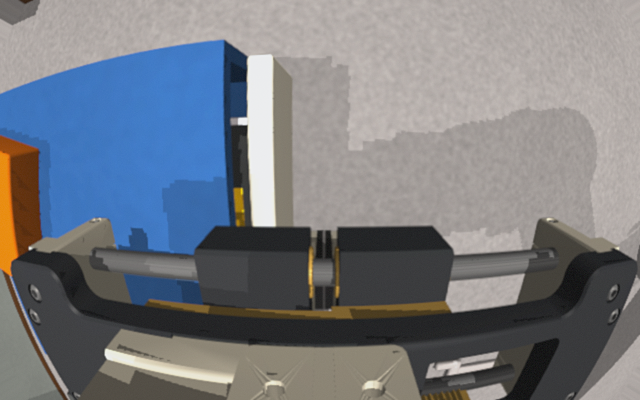

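```bash
python3 - <<'E'
from h import *
np.set_printoptions(precision=4,suppress=True)
o=ctrl.get_obs()
print(atz('wrist',274.5,60,.092,o), 'orig .5665 at y .0125')
E
python3 -m crank '[[[1,15,0,0,0],[1,40,0,0,0],[1,70,-20,0,0],[1,80,-60,0,0],[1,80,-110,0,0],[1,80,-150,40,0],[1,80,-150,90,0],[1,80,-150,140,0],[1,80,-150,190,0],[1,80,-150,230,0],[1,80,-150,240,0],[1,80,-150,240,0]]]'
python3 - <<'E'
from h import *
for n in('top','scene','wrist'): o,im=snap(n,n+'7')
a=cv2.imread('pics/top7.png')[110:240,200:340]
cv2.imwrite('pics/top7c.png',cv2.resize(a,None,fx=5.5,fy=4.6,interpolation=cv2.INTER_CUBIC))
E
```

```text
[0.5653 0.0168 0.092 ] orig .5665 at y .0125
clock: 32.3
tool_pos: [0.4734, -0.1333, 0.2197]
orientation: [-90.0, -0.0, -176.8]
force: [-0.4, -0.0, 0.4]
opening: 0.0009
```

View pics/top7c.png

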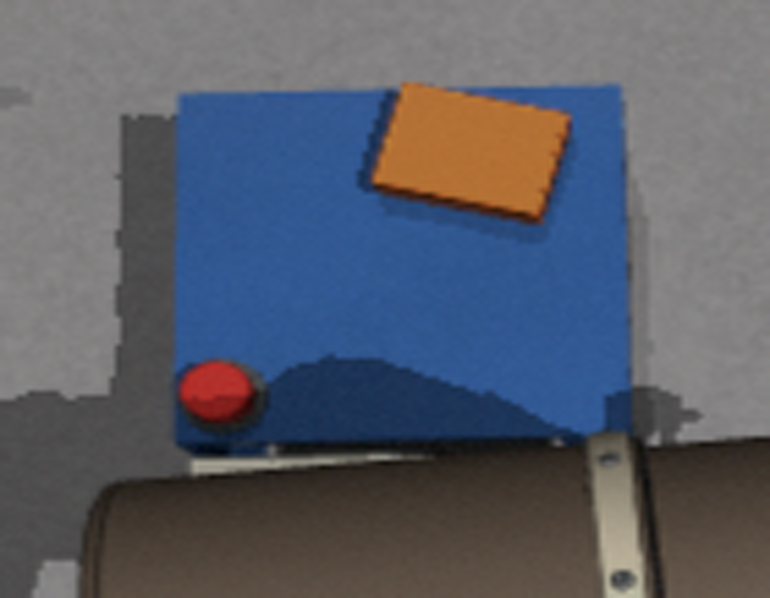

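View pics/wrist7.png

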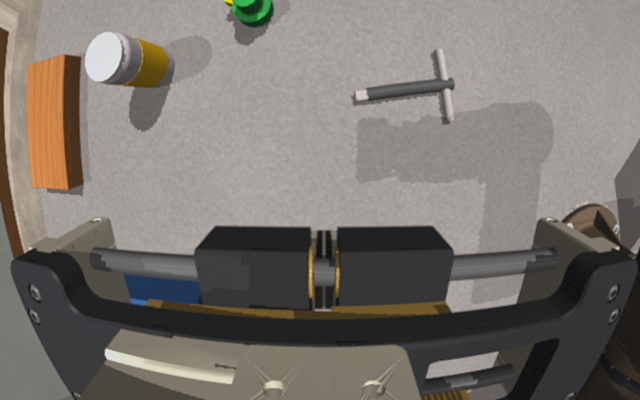

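View pics/top7.png

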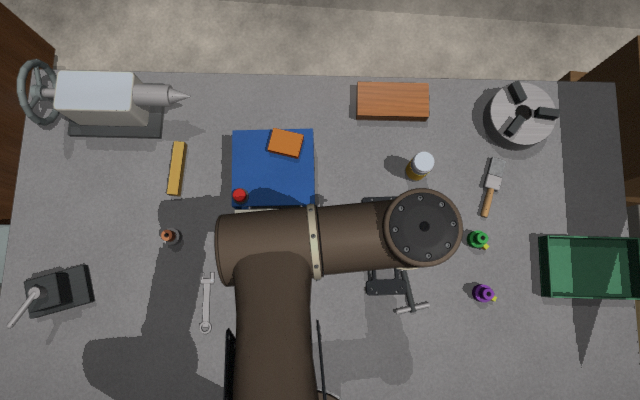

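```bash
python3 - <<'E'
from h import *
b=cv2.imread('pics/w18.png')[120:240,190:320]
cv2.imwrite('pics/w18c.png',cv2.resize(b,None,fx=5,fy=5,interpolation=cv2.INTER_CUBIC))
E
```

```text
(no output)
```

View pics/scene7.png

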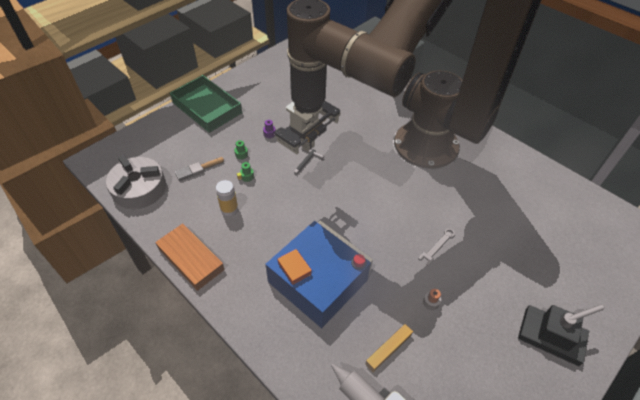

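View pics/w18c.png

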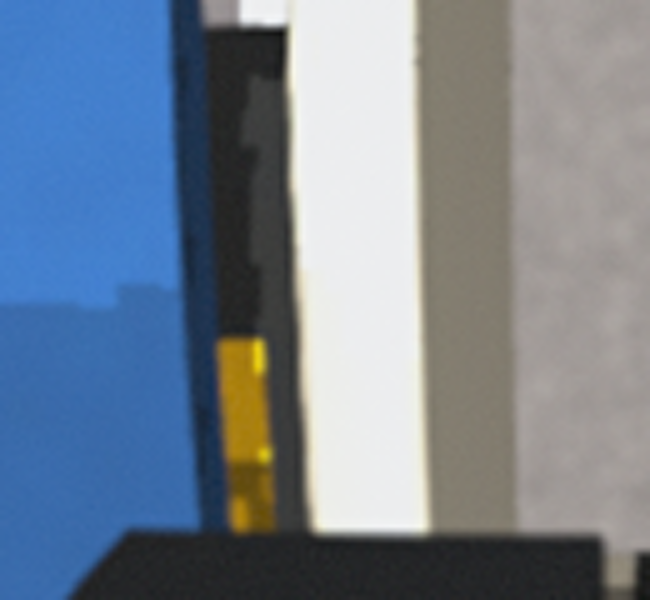

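```bash
python3 -c "
from plant import ctrl
print(ctrl.close_job()); o=ctrl.get_obs(); print(o['clock'],o['force'])"
```

```text
the job is handed in; nothing more can be done
None
the job is handed in; nothing more can be done
```

The job is done and handed in at about 32.5 s, of the 72 s allowed.

- **Drawer open:** I pressed the red button to about 5.6 N and the drawer sprang fully out.
- **Adapter seated:** I gripped the yellow-ribbed steel adapter by its neck, turned it to the slot's yaw and lowered it slowly. It met about 9 N at the expected home height (TCP at z = 0.049). I gave it a small turn, let go, and the pictures showed the rib between the yellow marks.
- **Drawer shut:** I pushed the panel to its hard stop at about 11 N along the push, then backed off. The force fell to zero and the drawer stayed shut for the roughly 1.6 s I could watch it.

**Last checks**
- **Panel position:** the face was about 1 mm from its starting place by the wrist camera, and its visible edge matched in the top picture. The button was back up.
- **Other things:** everything I could still see was where it started. The arm hid a few of them in the top picture.

**What disagreed or could not be checked**
- **Neck height:** three-view triangulation put the top of the neck at about 70 mm, and one camera pair gave 60 mm; the expected height is 76 mm. All of these rule out the 86 mm of an adapter that had not dropped in.
- **Pushing force:** the fingers also felt an upward force about as large as the push (up to 12 N), probably from the panel's top edge. I backed off and pushed again 15 mm higher, but it stayed.
- **Adapter after shutting:** I could only see yellow through the front gap, not the whole adapter.

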